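# Wind a bench supply down to zero and switch its output off

### The job

Shut down the bench power supply: first turn its large knob fully anticlockwise to the end stop (it is a push-to-turn knob, so keep it pushed in while turning, and take a fresh grip as often as needed), and only then flip the toggle switch over, towards the robot, to off. Leave the small knob as it is set and do not shift the things lying about.

Things in the scene. Friction and masses are not known exactly. Their poses are not given: they have to be found in the camera images.
- supply: Bench supply, fixed: light-grey case 200 x 340 mm whose panel slopes at 25 degrees, low edge to the robot. Origin on the bench under the panel's centre, which is 106 mm above it; x up the slope (level), y left, z up. Panel normal (-0.423,0,0.906), up-slope (0.906,0,0.423). On the panel's mid-line: main knob y +85 mm, small knob -20, toggle -105. Two 18 mm posts stand 78 mm down-slope, y -20, -50.
- main_grip (a point): On the axis of the main knob (the large one: round black cap 36 mm across on a boss 33 mm across, 12 mm tall), 32 mm out from the panel; the cap spans 13 to 43 mm out. z points out of the panel along the knob's axis. A spring (8 N) holds it up, latched (slips at about 0.7 N m); pushed in 4 mm or more (bottoms at 5.5 mm, 11 N) it turns freely (0.03 N m). Let go, it springs up and latches.
- main_knob (a joint): Angle of the main knob in rad from its anticlockwise end stop: 0 at that stop, growing clockwise as one looks at the panel from outside, 5.24 at the clockwise stop. When let go it latches at the nearest of 11 places 0.524 rad apart (within 0.05 rad), the first of them at 0; rarely it hangs between two.
- main_mark (a point): Outer end of the white line on top of the main knob, 17 mm from its axis. At the anticlockwise stop it points 150 degrees anticlockwise of up-slope (the lower left end of the scale ticks).
- small_mark (a point): Outer end of the white line on the small knob (current limit; 22 mm across, top 19 mm out from the panel), 10 mm from its axis. It turns easily and is to stay as set.
- toggle (a joint): Angle of the output toggle switch in rad: 0 leaning up the slope, away from the robot (on), 0.9 leaning down the slope, towards the robot (off). It stays where it is left; about 1 N at the tip moves it.
- toggle_tip (a point): Tip of the toggle switch, a steel bat 9 mm thick, 33 mm from its pivot; the pivot is 4 mm out from the panel on its mid-line, at y = -105 mm of the supply. The tip stands 34 mm out from the panel and 14 mm up-slope of the pivot when on, 14 mm down-slope when off.
- pliers_mid (a point): Bystander: small pliers lying flat, about 120 x 40 x 10 mm; their middle.
- tin_mid (a point): Bystander: round metal tin 49 mm across, 20 mm tall; its centre.
- adapter_mid (a point): Bystander: black adapter block 55 x 42 x 28 mm; its centre.
- spool_mid (a point): Bystander: metal solder spool standing on end, 56 mm across, 40 mm tall; its centre.
- case_mid (a point): Bystander: black circuit-board case 90 x 64 x 28 mm; its centre.
- lens_mid (a point): Bystander: black camera lens standing upright, 68 mm across, 85 mm tall; its centre.
- driver_grip (a point): Bystander: screwdriver lying flat; the middle of its handle.

How it is judged:
On the way, in this order (a step that is already met when the one before it is completed fails the run):
1. the main knob is at its anticlockwise end stop (within 0.07 rad) (value of joint main_knob below 0.07 rad), for 0.2 s.
2. then the toggle switch is flipped to off (value of joint toggle above 0.75 rad and value of joint main_knob below 0.07 rad), for 0.2 s.
At the end, for the whole second after the job is handed in: The main knob stands within 0.07 rad (4 degrees) of its anticlockwise stop and the toggle switch leans towards the robot beyond 0.75 of its 0.9 rad, at rest (all of step 2 and velocity of joint toggle below 0.1 rad/s); the robot touches nothing.
It fails at once if the small knob is turned (its mark moves more than 4 mm) (distance of small_mark from where it was at the start of the episode above 0.004 m).
It fails at once if the toggle is flipped while the main knob is not at its stop (value of joint toggle above 0.6 rad and value of joint main_knob above 0.1 rad).
It fails at once if a thing lying about is shifted by more than 30 mm (distance of any of pliers_mid, tin_mid, adapter_mid, spool_mid, case_mid, lens_mid, driver_grip from where it was at the start of the episode above 0.03 m).
It also fails if it takes over 70 s, if anything falls off the work surface, if the arm or the gripper's body presses on something with over 40 N, if the wrist force passes 120 N, or if a joint passes its speed limit or range.

### The arm

A 7-joint arm with a two-finger parallel gripper is mounted at the origin on the work surface. World frame = base frame: x ahead of the robot, y to its left, z up, the work surface at z = 0. Lengths are in m, angles in rad, forces in N, time in s.
With the tool pointing down it reaches from about 0.425 to 0.925 m from the base axis. Payload 6.8 kg.
Tool frame: the origin (TCP) lies midway between the tips of the shut fingers; the grasp point (between the pads) lies 19 mm behind it; z points along the fingers, x is the direction in which the jaws open and shut, and the axes are right-handed (so a half turn about z gives the same grasp; the last joint's range is limited). The gripper opens to 85 mm and grips with 20 to 120 N. Pads are 22 mm wide; open, the fingers measure 114 mm over their backs; the gripper's body (76 mm by 85 mm) begins 54 mm behind the grasp point. The pads swing forward as they close: fully open they stand 13 mm farther back than shut.
Start: joints at [1.034, 0.477, 0.022, 1.555, -0.011, 1.109, -0.083], TCP at [0.281, -0.614, 0.231] pointing down, gripper open.
Joint ranges: [-2.96, 2.96], [-0.34, 2.1], [-1.41, 1.46], [0.24, 2.44], [-1.37, 4.51], [0.17, 1.92], [-2.96, 2.96]. Speed limits (rad/s): [2.39, 2.39, 3.14, 3.14, 3.14, 3.14, 3.14].

### API

Orientations are given as a unit quaternion [w, x, y, z].
In Python, from station import bot, imaging, nets gives the robot as it stands. The module is installed in compiled form; this text tells all that it offers.
- The arm moves only by the tool apply_moves, never from a script. Its argument "moves" is text: rows parted by semicolons, each of 7 numbers parted by spaces: the gripper command: -1 is fully open, 1 is shut, values between are in proportion, then the shift along the tool's x, y, z normalised to -1 to 1, where 1 is 120 mm, then the turn, a rotation vector about the tool's x, y, z normalised to -1 to 1, where 1 is 4 degrees. In form: hand dx dy dz rx ry rz; .... A call has 1 to 12 rows; each row shifts and turns the commanded pose from where the row before left it, along the tool's axes as they then stand; what a row does not reach is not made up. A row lasts 1/12 s, in which the tool goes at most 41.7 mm and 7.16 degrees, less where a joint would pass 70% of its speed; a pose out of reach is approached as far as the arm can. A call with a number of a shift or a turn outside -1 to 1 is refused whole. A call with a gripper value outside its range is refused whole. The fingers move at their own pace and stop on an object; "force" is the grip in N (left out, the last holds). Time passes only in rows, so rows that do not move let the fingers close. It gives the time, the measured TCP pose, the force and the opening at its end, in the units of the state.
- bot.get_obs(): the state, without advancing time (a new reading comes with each control period).
- imaging.read_camera(name): name is "scene" or "side" or "wrist"; returns a dict with "image" (480x640x3 uint8, red, green, blue), "fx", "fy", "cx", "cy" (pixels), "dist_coeffs" ([k1, k2, p1, p2, k3] as OpenCV has them; the pictures are not rectified), "view" (4x4, takes a point from world to camera coordinates); the wrist camera has in their place "mount" (4x4, takes a point from camera to tool coordinates, whose origin is the TCP and whose axes are the tool frame's). Camera axes: x right, y down, z forward; pixel columns grow to the right and rows downward; lengths in m; the calibration is good to about 2 mm. A picture is of the moment at which its call begins: read the wrist's pose just before it. There is no depth.
- bot.hand_in(): hands the job in, once; it reports no verdict.
Trained networks look in a picture, given as the dict that the camera call returned (one of the last four; its "shot" number tells which), for a name from the list of things; names that differ only in an ending like _2 or _b are one class to them, and where a whole thing is asked for, a point or a joint stands for the part that bears it (a point fixed in the world has none). Each returns a list of dicts, best first, with "score" (0 to 1); they miss things now and then, are a little off and sometimes report something else, mostly with a low value. They report only what shows in the picture. A call takes as long as a camera call.
- nets.spot_in(picture, name): "rect" ([left, top, right, bottom] in pixels, round what is visible of it).
- nets.outline_of(picture, name): "region" (480x640 bool, what is visible of it) and "rect" ([left, top, right, bottom] in pixels, round what is visible of it).
- nets.spot_point(picture, name): "location" ([column, row] in pixels: a listed point, or the origin of a listed thing).
The state is a dict: "t": time; "q": joint angles; "joint_vel": joint speeds; "joint_torque": joint torques, N m; "eef_pos": TCP position; "tool_rot": TCP orientation; "contact_force": force on the tool from outside, world axes, zero at the start; "torque": the same for the moment, N m; "gripper_width": opening from 0.0 (shut) to 1.0 (fully open).
Only numpy, scipy, OpenCV 4.12 (cv2) and the standard library are available. Lean on these libraries where they do the work, as an engineer would, in place of code of your own. Each camera call takes 0.05 s, during which the arm holds its last target.

## Working session

There is one attempt and no reset: what is moved stays moved. The work goes in short steps, Python scripts to look and compute and a tool call to move; the robot and the scene stay as the last step left them, time stands still between calls to the robot, and variables do not carry over. Pictures are saved under pics/ and viewed, and the job is handed in when it is done.

Besides the shell and the picture viewer there is one more tool, called as name(argument=value, ...) on one line, values as JSON. apply_moves: Moves the arm, as the interface text tells. Scaled input: -1 to 1 covers 120 mm each way for a shift and 4 degrees each way for a turn. Its arguments: {"type":"object","properties":{"moves":{"type":"string"},"force":{"type":"number"}},"required":["moves"]}

```bash
mkdir -p pics; python3 - <<'E'
from station import bot, imaging, nets
import cv2,numpy as np
o=bot.get_obs()
for k,v in o.items(): print(k,np.round(v,4))
for n in ["scene","side","wrist"]:
    p=imaging.read_camera(n)
    cv2.imwrite(f"pics/a_{n}.png",p["image"][:,:,::-1])
    print(n,p["fx"],p["fy"],p["cx"],p["cy"],p["dist_coeffs"],p["shot"]); print(np.round(p.get("view",p.get("mount")),4))
    for t in ["supply","main_grip","main_mark","small_mark","toggle_tip"]:
        r=nets.spot_point(p,t); print(t,[(np.round(x["location"],1),round(x["score"],2)) for x in r[:2]])
print(bot.get_obs()["t"])
E
```

```text
t 0.0
q [ 1.0339  0.4778  0.0224  1.5565 -0.0115  1.1093 -0.0831]
joint_vel [-0.001  -0.     -0.0011  0.     -0.0002 -0.0005  0.0006]
joint_torque [ 2.00000e-04 -5.96461e+01  1.60800e+00 -2.81204e+01  1.25000e-02
  9.40000e-03 -0.00000e+00]
eef_pos [ 0.2803 -0.6134  0.2303]
tool_rot [-4.000e-04  8.414e-01 -5.405e-01 -8.000e-04]
contact_force [-0.0395  0.3829  0.0419]
torque [0.0147 0.0427 0.0119]
gripper_width 1.0013
scene 514.7460319576771 514.7460319576771 326.44427653861646 234.70600052491733 [-0.14422911  0.          0.          0.          0.        ] 1
[[ 0.7463  0.6655  0.0059 -0.4098]
 [ 0.4197 -0.4637 -0.7802 -0.1304]
 [-0.5165  0.5848 -0.6255  1.6926]
 [ 0.      0.      0.      1.    ]]
supply []
main_grip [(array([323.4, 224.7]), 0.5), (array([237.6, 274.5]), 0.18)]
main_mark [(array([320.7, 225.9]), 0.51)]
small_mark [(array([301.5, 250.2]), 0.41)]
toggle_tip [(array([278. , 262.2]), 0.5)]
side 560.9456619486164 560.9456619486164 315.26976452010376 240.83489136059757 [-0.09074513  0.          0.          0.          0.        ] 2
[[-0.7052 -0.7089 -0.0147  0.3809]
 [-0.3565  0.3724 -0.8569  0.298 ]
 [ 0.6129 -0.599  -0.5153  1.1183]
 [ 0.      0.      0.      1.    ]]
supply [(array([331.9, 273.5]), 0.96)]
main_grip [(array([317.2, 244.4]), 0.64)]
main_mark [(array([319.6, 238.3]), 0.74), (array([316.1, 244.3]), 0.49)]
small_mark [(array([340.2, 231.1]), 0.64)]
toggle_tip [(array([364.6, 206.2]), 0.6), (array([386.9, 232.1]), 0.53)]
wrist 333.537766289745 333.537766289745 317.94468053784766 241.95553374670615 [0.0001105 0.        0.        0.        0.       ] 3
[[ 1.000e+00  3.000e-04 -8.000e-04 -1.600e-03]
 [-0.000e+00  9.576e-01  2.881e-01 -7.440e-02]
 [ 9.000e-04 -2.881e-01  9.576e-01 -1.437e-01]
 [ 0.000e+00  0.000e+00  0.000e+00  1.000e+00]]
supply []
main_grip []
main_mark []
small_mark []
toggle_tip []
0.9
```

View pics/a_scene.png

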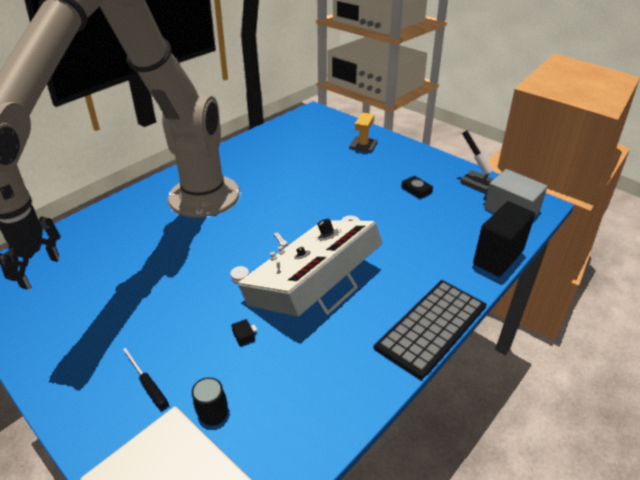

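View pics/a_side.png

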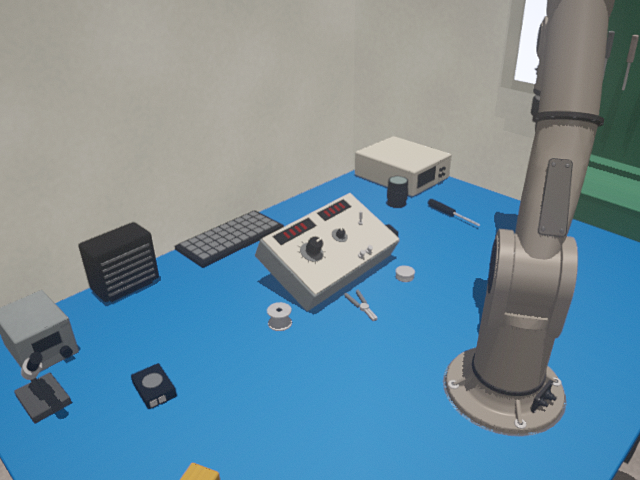

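```bash
python3 - <<'E'
import cv2
a=cv2.imread('pics/a_scene.png')[190:320,210:370]; cv2.imwrite('pics/a_scene_z.png',cv2.resize(a,None,fx=4.5,fy=4.5,interpolation=cv2.INTER_CUBIC))
a=cv2.imread('pics/a_side.png')[170:310,260:440]; cv2.imwrite('pics/a_side_z.png',cv2.resize(a,None,fx=4.2,fy=4.2,interpolation=cv2.INTER_CUBIC))
E
```

```text
(no output)
```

View pics/a_scene_z.png

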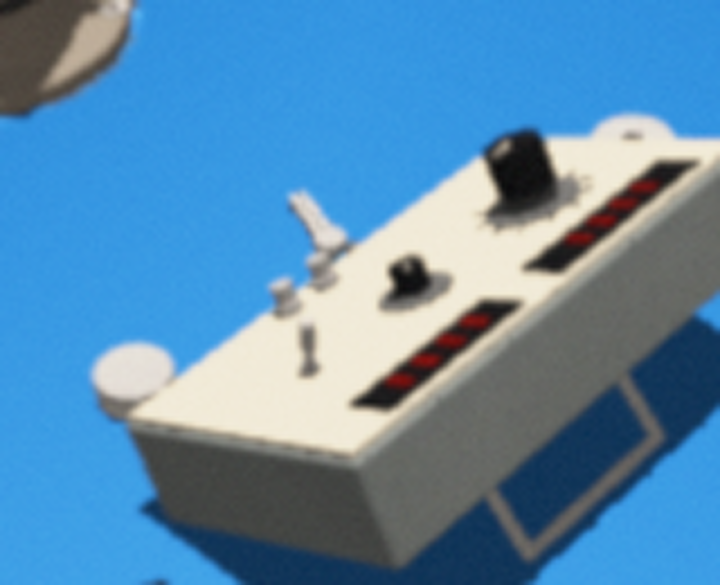

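View pics/a_side_z.png

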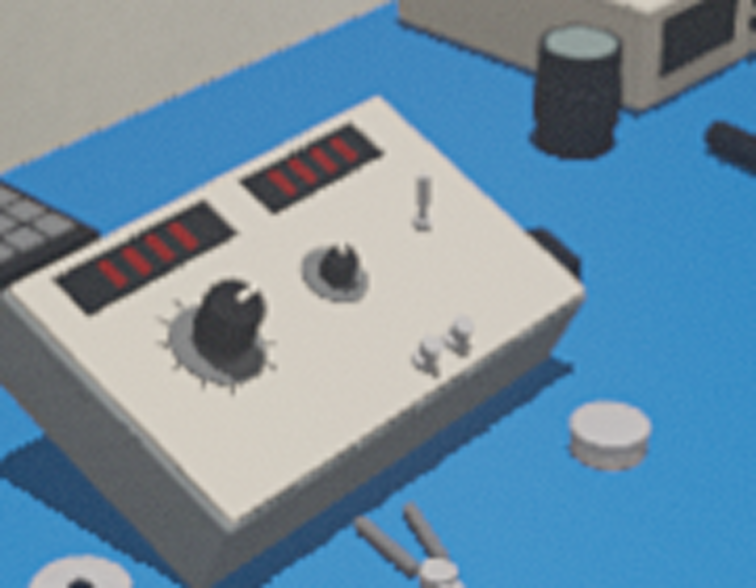

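```bash
cat > h.py <<'E'
import numpy as np, cv2
from scipy.optimize import least_squares
from scipy.spatial.transform import Rotation as R
th=np.radians(25); N=np.array([-np.sin(th),0,np.cos(th)]); U=np.array([np.cos(th),0,np.sin(th)]); Y=np.array([0,1.,0]); C=np.array([0,0,.106])
def loc(u,y,n): return C+u*U+y*Y+n*N
def world(p,s):
    x,y,a=s[:3]; c,sn=np.cos(a),np.sin(a)
    return np.array([[c,-sn,0],[sn,c,0],[0,0,1]])@np.asarray(p)+[x,y,0]
def proj(P,cam):
    V=np.array(cam["view"]); K=np.array([[cam["fx"],0,cam["cx"]],[0,cam["fy"],cam["cy"]],[0,0,1]])
    return cv2.projectPoints(np.asarray(P,float).reshape(-1,1,3),cv2.Rodrigues(V[:3,:3])[0],V[:3,3],K,np.array(cam["dist_coeffs"]))[0][:,0]
E
cat > fit.py <<'E'
from h import *; import json
from station import bot, imaging, nets
cs=imaging.read_camera("scene"); cd=imaging.read_camera("side")
import pickle; pickle.dump((cs,cd),open('cams.pkl','wb'))
def pts(L): return dict(main=loc(0,.085,.043),small=loc(0,-.02,.019),tip=loc(.014,-.105,.034),base=loc(0,-.105,.004),
 ur=loc(L,-.17,0),lr=loc(-L,-.17,0),ll=loc(-L,.17,0),ul=loc(L,.17,0))
obs=[(cd,'main',(316.,240.7)),(cd,'small',(341,230)),(cd,'tip',(361.2,212.9)),(cd,'base',(360.2,224.3)),(cd,'ur',(350,192.6)),(cd,'lr',(398.8,239)),(cd,'ll',(314.3,294.3)),(cd,'ul',(261.2,239.5)),
(cs,'main',(324.4,221)),(cs,'small',(300.7,248.2)),(cs,'tip',(278.2,263.3)),(cs,'base',(278.4,272.7)),(cs,'lr',(238.9,283.3)),(cs,'ur',(288.9,292.2))]
def f(s):
    P=pts(s[3]); return np.concatenate([proj(world(P[k],s),c)[0]-np.array(o) for c,k,o in obs])
r=least_squares(f,[.6,0,0,.1],loss='soft_l1'); s=r.x; print(s,np.degrees(s[2]))
for (c,k,o),e in zip(obs,f(s).reshape(-1,2)): print('side' if c is cd else 'scene',k,np.round(e,1))
print('grip',world(loc(0,.085,.032),s),'tip',world(loc(.014,-.105,.034),s))
np.save('s.npy',s)
for c,cn in((cs,'scene'),(cd,'side')):
  for t in ["spool_mid","pliers_mid","tin_mid"]:
    q=nets.spot_point(c,t); print(cn,t,[(np.round(x["location"],1),round(x["score"],2)) for x in q[:2]])
E
python3 fit.py
```

```text
[ 0.53622873 -0.0622439   0.05873908  0.09520316] 3.365501399872468
side main [-0.  -0.3]
side small [-0.5  0.2]
side tip [-1.9 -2.2]
side base [-1.2 -2.6]
side ur [-1.2 -0.9]
side lr [-0.6 -2.1]
side ll [-0.3 -0.2]
side ul [-1.1 -0.2]
scene main [-2.4 -0.8]
scene small [-1.7  0. ]
scene tip [-0.6 -2.3]
scene base [-0.1 -1.5]
scene lr [-2.3  0.1]
scene ur [-2.  -0.8]
grip [0.51773832 0.02181559 0.13500185] tip [ 0.54071498 -0.16716148  0.14273112]
scene spool_mid [(array([350.3, 225.5]), 0.37)]
scene pliers_mid [(array([281.8, 239.3]), 0.61), (array([309.8, 281. ]), 0.32)]
scene tin_mid [(array([239.3, 274.2]), 0.5), (array([279.1, 259.4]), 0.47)]
side spool_mid [(array([278., 317.]), 0.83)]
side pliers_mid [(array([364.3, 310. ]), 0.87), (array([341.4, 229. ]), 0.16)]
side tin_mid [(array([314.9, 242.4]), 0.67), (array([406.2, 274.2]), 0.53)]
```

apply_moves(moves="-1 0 0 -0.33 0 0 0;-1 0 0 -0.33 0 0 0;-1 -0.26 -0.22 0 0 0 0;-1 -0.26 -0.22 0 0 0 0;-1 -0.26 -0.22 0 0 0 0;-1 -0.26 -0.22 0 0 0 0;-1 -0.26 -0.22 0 0 0 0;-1 -0.26 -0.22 0 0 0 0;-1 -0.26 -0.22 0 0 0 0;-1 -0.26 -0.22 0 0 0 0;-1 -0.26 -0.22 0 0 0 0;-1 -0.26 -0.22 0 0 0 0")

```text
t: 2.3
eef_pos: [0.3911, -0.2185, 0.3108]
tool_rot: [0.0, 0.841, -0.541, 0.0]
contact_force: [1.3, -0.8, -0.2]
gripper_width: 0.999
```

```bash
python3 - <<'E'
from h import *
from station import bot
o=bot.get_obs(); print(o['t'],np.round(o['q'],3),o['eef_pos'],o['tool_rot'])
s=np.load('s.npy')
w,x,y,z=o['tool_rot']; M=R.from_quat([x,y,z,w]).as_matrix(); print(M.round(3))
n=world(N,[0,0,s[2]]); zt=-n
ax=np.cross(M[:,2],zt); ang=np.arcsin(np.linalg.norm(ax)); ax/=np.linalg.norm(ax)
print('rotvec tool deg',np.degrees(ang)*(M.T@ax))
g=world(loc(0,.085,.032),s)
print(M.T@(g+.12*n-o['eef_pos']), g+.12*n)
E
```

```text
2.3 [ 0.602  0.034 -0.236  1.953  0.009  1.155 -0.78 ] [ 0.39110757 -0.21845514  0.3108464 ] [ 1.09247104e-04  8.41311945e-01 -5.40549688e-01  4.84221018e-04]
[[ 0.416 -0.91   0.001]
 [-0.91  -0.416 -0.001]
 [ 0.001 -0.    -1.   ]]
rotvec tool deg [ 2.32888475e+01  8.98661936e+00 -4.74954710e-19]
[-0.1843028  -0.16772811  0.06697269] [0.46711159 0.01883839 0.24375878]
```

apply_moves(moves="-1 -0.26 -0.235 0 0 0 0;-1 -0.26 -0.235 0 0 0 0;-1 -0.26 -0.235 0 0 0 0;-1 -0.26 -0.235 0 0 0 0;-1 -0.26 -0.235 0 0 0 0;-1 -0.235 -0.22 0 0 0 0;-1 0 0 0.08 0.97 0.375 0;-1 0 0 0.08 0.97 0.375 0;-1 0 0 0.08 0.97 0.375 0;-1 0 0 0.08 0.97 0.375 0;-1 0 0 0.08 0.97 0.375 0;-1 0 0 0.08 0.97 0.375 0")

```text
t: 3.3
eef_pos: [0.4765, 0.0154, 0.2546]
tool_rot: [-0.129, 0.821, -0.527, 0.176]
contact_force: [0.6, -0.5, -0.6]
gripper_width: 0.996
```

```bash
cat > look.py <<'E'
from h import *; import sys,pickle
from station import bot,imaging,nets
o=bot.get_obs(); p=imaging.read_camera("wrist"); tag=sys.argv[1]
cv2.imwrite(f"pics/{tag}.png",p["image"][:,:,::-1])
w,x,y,z=o['tool_rot']; M=R.from_quat([x,y,z,w]).as_matrix()
T=np.eye(4);T[:3,:3]=M;T[:3,3]=o['eef_pos']; V=np.linalg.inv(T@np.array(p['mount']))
p['view']=V; pickle.dump(p,open(f'{tag}.pkl','wb'))
print(o['t'],np.round(o['q'],3),o['eef_pos'].round(4) if hasattr(o['eef_pos'],'round') else o['eef_pos'],np.round(o['contact_force'],1),o['gripper_width'])
s=np.load('s.npy')
im=p["image"][:,:,::-1].copy()
for nm,P in dict(main=loc(0,.085,.043),small=loc(0,-.02,.019),tip=loc(.014,-.105,.034),base=loc(0,-.105,.004)).items():
    c=proj(world(P,s),p)[0]; print(nm,c.round(1)); cv2.circle(im,tuple(int(v) for v in c),3,(0,0,255),1)
for t in sys.argv[2:]:
    q=nets.spot_point(p,t); print(t,[(np.round(a["location"],1),round(a["score"],2)) for a in q[:2]])
cv2.imwrite(f"pics/{tag}_m.png",im)
E
python3 look.py w1 main_grip main_mark small_mark toggle_tip
```

```text
3.3 [ 0.333 -0.07  -0.503  2.262  0.033  0.504 -1.344] [0.4765 0.0154 0.2546] [ 0.6 -0.5 -0.6] 0.9964258216158801
main [309.6 251.4]
small [417.2 282.5]
tip [515.2 307.6]
base [490.6 305.2]
main_grip [(array([309.2, 246.5]), 0.67)]
main_mark [(array([328.3, 252.6]), 0.91)]
small_mark [(array([428.8, 279.1]), 0.8), (array([259.9, 383.2]), 0.61)]
toggle_tip [(array([513.7, 305.9]), 0.79)]
```

View pics/w1_m.png

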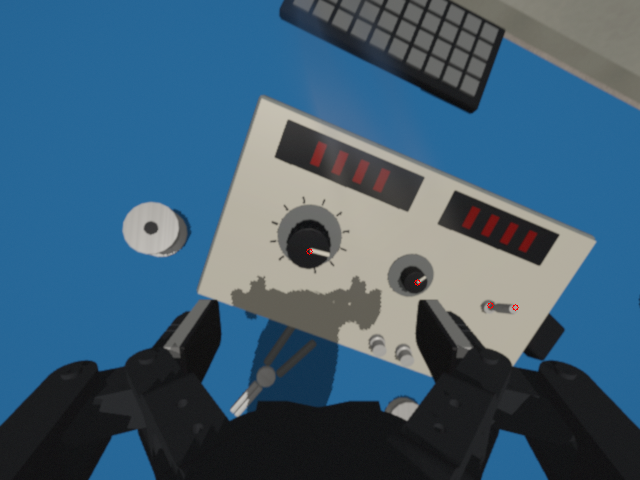

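```bash
python3 - <<'E'
import cv2
a=cv2.imread('pics/w1.png')[190:330,260:450]; cv2.imwrite('pics/w1_z.png',cv2.resize(a,None,fx=4,fy=4,interpolation=cv2.INTER_CUBIC))
E
```

```text
(no output)
```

View pics/w1_z.png

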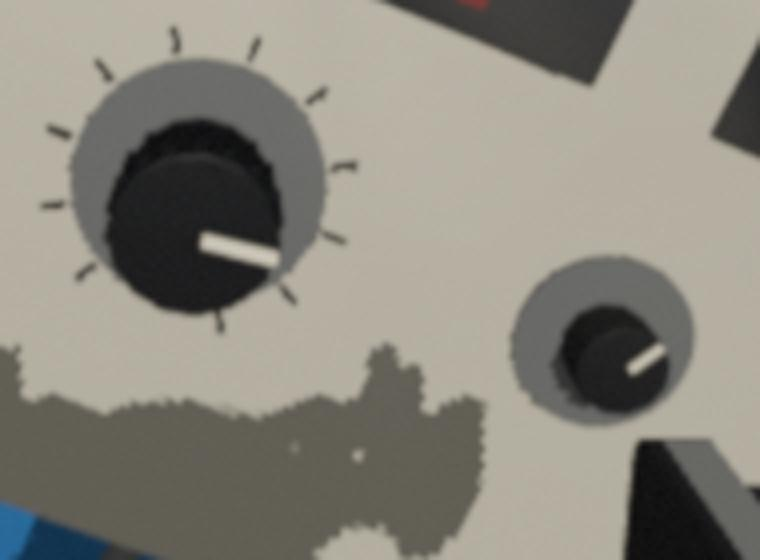

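```bash
cat > fit2.py <<'E'
from h import *; import pickle
p=pickle.load(open('w1.pkl','rb')); s0=np.load('s.npy')
obs=dict(main=(308.8,248),small=(415.5,282),dm=(309.5,236.3),ds=(410.7,275),tip=(513.5,306.3),base=(490,305),ul=(261.5,96),ur=(595.5,241),ll=(198,294))
def f(s):
    L=s[3]; P=dict(main=loc(0,.085,.043),small=loc(0,-.02,.019),dm=loc(0,.085,.001),ds=loc(0,-.02,.001),tip=loc(.014,-.105,.034),base=loc(0,-.105,.004),ur=loc(L,-.17,0),lr=loc(-L,-.17,0),ll=loc(-L,.17,0),ul=loc(L,.17,0))
    d=[0,0,s[4] if len(s)>4 else 0]
    return np.concatenate([proj(world(P[k],s)+d,p)[0]-np.array(o) for k,o in obs.items()])
for init in (list(s0),list(s0)+[0]):
    r=least_squares(f,init,loss='soft_l1'); s=r.x; print(s.round(4)); print(dict(zip(obs,f(s).reshape(-1,2).round(1).tolist())))
    if len(init)==4: np.save('s.npy',s)
    print('grip',world(loc(0,.085,.032),s))
E
python3 fit2.py
cat > tgt.py <<'E'
from h import *; import sys
from station import bot
# rel move in tool axes to put TCP at panel (u,y,n) with tool z=-N and given tool axes
u,y,n=map(float,sys.argv[1:4]); s=np.load('s.npy'); o=bot.get_obs()
w,x,yy,z=o['tool_rot']; M=R.from_quat([x,yy,z,w]).as_matrix()
nn=world(N,[0,0,s[2]]); zt=-nn
ax=np.cross(M[:,2],zt); a=np.arcsin(np.linalg.norm(ax)); ax=ax/np.linalg.norm(ax)
print('tilt err rotvec deg(tool)',(np.degrees(a)*(M.T@ax)).round(2))
d=world(loc(u,y,n),s)-o['eef_pos']
print('move tool mm',(M.T@d*1000).round(1),'units',(M.T@d/.12).round(3))
print('q',np.round(o['q'],2),'F',np.round(o['contact_force'],1),'w',round(o['gripper_width'],3),'t',o['t'])
Rs=R.from_euler('z',s[2]).as_matrix()@np.c_[U,Y,N]
print('tcp in panel (u,y,n) mm',(Rs.T@(o['eef_pos']-world(C,s))*1000).round(1),'F panel',(Rs.T@o['contact_force']).round(1),'tool x in panel',(Rs.T@M[:,0]).round(3))
E
python3 tgt.py 0 .085 .02
```

```text
[ 0.5366 -0.0612  0.0497  0.0963]
{'main': [-0.1, 1.4], 'small': [0.7, -0.2], 'dm': [0.5, -0.5], 'ds': [0.3, -0.6], 'tip': [0.5, 1.5], 'base': [-0.5, 0.3], 'ul': [-4.3, 0.2], 'ur': [4.2, -0.6], 'll': [-3.2, -1.9]}
grip [0.51891415 0.02306065 0.13500185]
[ 0.5375 -0.0628  0.0463  0.0982 -0.0046]
{'main': [1.4, 1.5], 'small': [0.3, -0.3], 'dm': [1.9, -0.2], 'ds': [0.0, -0.5], 'tip': [-1.6, 1.3], 'base': [-2.0, 0.2], 'ul': [-0.7, 0.6], 'ur': [2.3, -1.2], 'll': [-1.0, -1.3]}
grip [0.52003322 0.02151422 0.13500185]
tilt err rotvec deg(tool) [-0.06  0.25  0.  ]
move tool mm [ -9.1  10.2 138.9] units [-0.076  0.085  1.158]
q [ 0.33 -0.07 -0.5   2.26  0.03  0.51 -1.34] F [0.8 0.2 0.1] w 1.001 t 3.55
tcp in panel (u,y,n) mm [ 13.   79.7 158.9] F panel [ 0.8  0.2 -0.2] tool x in panel [ 0.369 -0.929 -0.004]
```

apply_moves(moves="-1 -0.076 0.085 0.06 0 0 1;-1 0 0 0.06 0 0 1;-1 0 0 0.06 0 0 1;-1 0 0 0.06 0 0 1;-1 0 0 0.06 0 0 1;-1 0 0 0.06 0 0 1;-1 0 0 0.06 0 0 1;-1 0 0 0.06 0 0 1;-1 0 0 0.06 0 0 1;-1 0 0 0.06 0 0 1;-1 0 0 0.06 0 0 1;-1 0 0 0 0 0 1")

```text
t: 4.55
eef_pos: [0.4997, 0.0217, 0.1771]
tool_rot: [0.187, -0.534, 0.817, -0.107]
contact_force: [-0.7, 0.1, 0.1]
gripper_width: 1.002
```

```bash
python3 look.py w2 ; python3 tgt.py 0 .085 .02; python3 - <<'E'
import cv2
E
```

```text
4.55 [ 0.252  0.111 -0.482  2.309  0.376  0.324 -2.532] [0.4997 0.0217 0.1771] [-0.7  0.1  0.1] 1.0019979367651297
main [321.4 274.7]
small [477.  187.3]
tip [639.4  92.8]
base [598.9 121.7]
tilt err rotvec deg(tool) [0.16 0.19 0.  ]
move tool mm [ 0.1  0.4 58.6] units [0.001 0.003 0.489]
q [ 0.25  0.11 -0.48  2.31  0.37  0.32 -2.53] F [ 0.2 -0.5  0.1] w 0.998 t 4.6
tcp in panel (u,y,n) mm [ 0.4 84.7 78.6] F panel [ 0.2 -0.5  0. ] tool x in panel [-0.451 -0.893 -0.003]
```

View pics/w2_m.png

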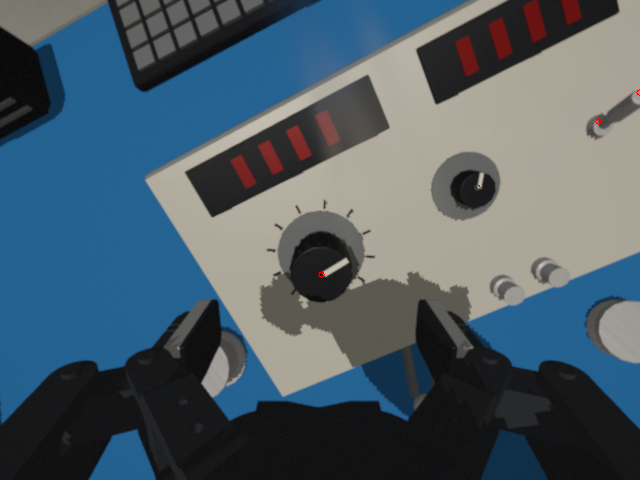

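apply_moves(moves="-1 0.001 0.003 0.1 0.04 0.05 0;-1 0 0 0.1 0 0 0;-1 0 0 0.1 0 0 0;-1 0 0 0 0 0 0")

```text
t: 4.93
eef_pos: [0.5141, 0.0225, 0.1436]
tool_rot: [0.186, -0.536, 0.816, -0.11]
contact_force: [-0.1, 0.0, -0.8]
gripper_width: 1.0
```

```bash
python3 tgt.py 0 .085 .016
```

```text
tilt err rotvec deg(tool) [ 0.03 -0.05 -0.  ]
move tool mm [-0.6 -0.5 25.8] units [-0.005 -0.004  0.215]
q [ 0.15  0.19 -0.39  2.32  0.6   0.26 -2.75] F [-0.1  0.  -0.8] w 1.0 t 4.9333
tcp in panel (u,y,n) mm [-0.7 84.7 41.8] F panel [-0.4  0.  -0.7] tool x in panel [-0.442 -0.897  0.001]
```

apply_moves(moves="-1 -0.005 -0.004 0.05 0 0 -1;-1 0 0 0.05 0 0 -1;-1 0 0 0.05 0 0 -1;-1 0 0 0.04 0 0 0;-1 0 0 0.025 0 0 0")

```text
t: 5.35
eef_pos: [0.5255, 0.0232, 0.1219]
tool_rot: [0.174, -0.618, 0.756, -0.129]
contact_force: [-0.5, 0.2, -0.1]
gripper_width: 1.003
```

```bash
python3 tgt.py 0 .085 .016
```

```text
tilt err rotvec deg(tool) [-0.08 -0.03 -0.  ]
move tool mm [-0.   0.5  1.3] units [-0.     0.004  0.011]
q [ 0.1   0.25 -0.34  2.31  0.78  0.22 -2.72] F [-0.5  0.2 -0.1] w 1.003 t 5.35
tcp in panel (u,y,n) mm [ 0.5 84.8 17.3] F panel [-0.5  0.2  0.1] tool x in panel [-0.247 -0.969  0.   ]
```

apply_moves(moves="-1 0 0.004 0.045 0 0 0;0.5 0 0 0 0 0 0;1 0 0 0 0 0 0;1 0 0 0 0 0 0;1 0 0 0 0 0 0;1 0 0 0 0 0 0;1 0 0 0 0 0 0", force=60)

```text
t: 5.93
eef_pos: [0.5261, 0.0224, 0.1167]
tool_rot: [0.174, -0.617, 0.756, -0.129]
contact_force: [-4.3, -2.5, 6.6]
gripper_width: 0.404
```

```bash
python3 tgt.py 0 .085 .007; python3 look.py w3
```

```text
tilt err rotvec deg(tool) [-0.06 -0.11  0.  ]
move tool mm [-1.3 -1.   5.4] units [-0.011 -0.008  0.045]
q [ 0.08  0.26 -0.32  2.32  0.82  0.21 -2.76] F [-4.3 -2.5  6.6] w 0.404 t 5.9333
tcp in panel (u,y,n) mm [-1.3 84.  12.4] F panel [-1.2 -2.3  7.8] tool x in panel [-0.248 -0.969  0.002]
5.9333 [ 0.083  0.261 -0.32   2.317  0.821  0.206 -2.758] [0.5261 0.0224 0.1167] [-4.3 -2.5  6.6] 0.4038737237045762
main [320.1 337.5]
small [554.4 253.5]
tip [820.7 175.7]
base [720.9 199.3]
```

View pics/w3.png

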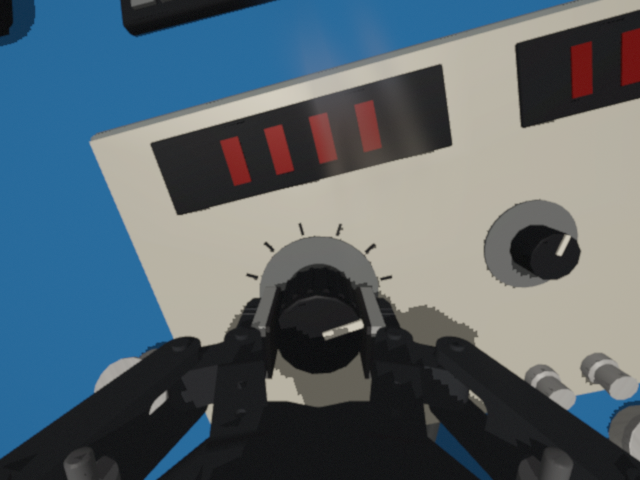

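apply_moves(moves="1 0 0 0.025 0 0 0;1 0 0 0.025 0 0 0;1 0 0 0 0 0 0", force=80)

```text
t: 6.23
eef_pos: [0.529, 0.0227, 0.1124]
tool_rot: [0.175, -0.617, 0.756, -0.13]
contact_force: [-5.2, -3.3, 8.4]
gripper_width: 0.397
```

```bash
python3 tgt.py 0 .085 .007
```

```text
tilt err rotvec deg(tool) [-0.2  -0.08  0.  ]
move tool mm [-0.9 -0.2  0.3] units [-0.008 -0.002  0.002]
q [ 0.07  0.27 -0.3   2.32  0.87  0.2  -2.81] F [-5.2 -3.3  8.4] w 0.397 t 6.2333
tcp in panel (u,y,n) mm [-0.4 84.2  7.3] F panel [-1.3 -3.1  9.8] tool x in panel [-0.248 -0.969  0.001]
```

apply_moves(moves="1 0 0 0.015 0 0 0;1 0 0 0 0 0 0")

```text
t: 6.4
eef_pos: [0.5293, 0.0227, 0.112]
tool_rot: [0.175, -0.617, 0.756, -0.131]
contact_force: [-26.9, -3.6, 44.7]
gripper_width: 0.395
```

```bash
python3 tgt.py 0 .085 .007
```

```text
tilt err rotvec deg(tool) [-0.28 -0.12  0.  ]
move tool mm [-0.9 -0.1 -0.3] units [-0.008 -0.001 -0.002]
q [ 0.07  0.27 -0.3   2.32  0.89  0.2  -2.82] F [-26.9  -3.6  44.7] w 0.395 t 6.4
tcp in panel (u,y,n) mm [-0.3 84.1  6.7] F panel [-5.6 -2.3 51.9] tool x in panel [-0.248 -0.969  0.002]
```

apply_moves(moves="1 0 0 -0.006 0 0 0;1 0 0 0 0 0 -0.5;1 0 0 0 0 0 -1;1 0 0 0 0 0 -1;1 0 0 0 0 0 -1;1 0 0 0 0 0 -1;1 0 0 0 0 0 -1;1 0 0 0 0 0 0")

```text
t: 7.07
eef_pos: [0.5291, 0.0229, 0.112]
tool_rot: [-0.146, 0.751, -0.623, 0.162]
contact_force: [-22.2, -3.7, 35.2]
gripper_width: 0.4
```

```bash
python3 tgt.py 0 .085 .007; python3 look.py w4
```

```text
tilt err rotvec deg(tool) [-0.18 -0.17 -0.  ]
move tool mm [-0.6 -0.6 -0.1] units [-0.005 -0.005 -0.001]
q [ 0.15  0.28 -0.4   2.31  0.95  0.22 -2.49] F [-22.2  -3.7  35.2] w 0.4 t 7.0667
tcp in panel (u,y,n) mm [-0.5 84.4  6.9] F panel [-5.3 -2.5 41.3] tool x in panel [ 0.137 -0.991  0.003]
7.0667 [ 0.151  0.283 -0.397  2.312  0.951  0.219 -2.492] [0.5291 0.0229 0.112 ] [-22.2  -3.7  35.2] 0.399675234380165
main [321.6 348.4]
small [550.  344.3]
tip [785.8 360.5]
base [691.5 346.9]
```

View pics/w4.png

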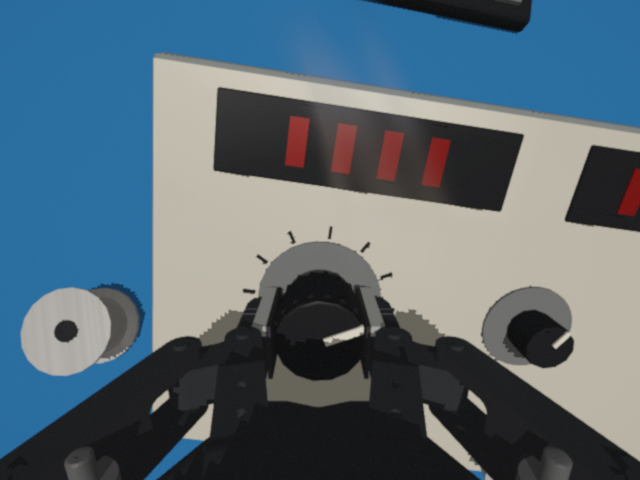

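apply_moves(moves="1 0 0 -0.004 0 0 -1;1 0 0 0 0 0 -1;1 0 0 0 0 0 -1;1 0 0 0 0 0 -1;1 0 0 0 0 0 -1;1 0 0 0 0 0 -1;1 0 0 0 0 0 -1;1 0 0 0 0 0 -1;1 0 0 0 0 0 -1;1 0 0 0 0 0 -1;1 0 0 0 0 0 -1;1 0 0 0 0 0 -1")

```text
t: 8.12
eef_pos: [0.5284, 0.023, 0.1118]
tool_rot: [-0.068, 0.94, -0.263, 0.207]
contact_force: [-19.5, -3.9, 31.3]
gripper_width: 0.4
```

```bash
python3 tgt.py 0 .085 .007
```

```text
tilt err rotvec deg(tool) [ 0.06 -0.19 -0.  ]
move tool mm [ 0.7 -1.1 -0.1] units [ 0.006 -0.009 -0.001]
q [ 0.31  0.31 -0.57  2.3   1.06  0.27 -1.74] F [-19.5  -3.9  31.3] w 0.4 t 8.1167
tcp in panel (u,y,n) mm [-1.2 84.5  6.9] F panel [-4.6 -3.  36.7] tool x in panel [ 0.828 -0.561  0.003]
```

apply_moves(moves="1 0 0 -0.003 0 0 -1;1 0 0 0 0 0 -1;1 0 0 0 0 0 -1;1 0 0 0 0 0 -1;1 0 0 0 0 0 -1;1 0 0 0 0 0 -1;1 0 0 0 0 0 -1;1 0 0 0 0 0 -1;1 0 0 0 0 0 -1;1 0 0 0 0 0 -1;1 0 0 0 0 0 -1;1 0 0 0 0 0 -1")

```text
t: 9.12
eef_pos: [0.528, 0.0226, 0.1116]
tool_rot: [0.023, 0.966, 0.142, 0.216]
contact_force: [-18.0, -3.2, 28.1]
gripper_width: 0.399
```

```bash
python3 tgt.py 0 .085 .007
```

```text
tilt err rotvec deg(tool) [ 0.22 -0.01 -0.  ]
move tool mm [ 1.8 -0.5 -0. ] units [ 0.015 -0.004 -0.   ]
q [ 0.43  0.34 -0.72  2.3   1.13  0.32 -0.96] F [-18.   -3.2  28.1] w 0.399 t 9.1167
tcp in panel (u,y,n) mm [-1.6 84.1  7. ] F panel [-4.6 -2.3 33.2] tool x in panel [0.971 0.24  0.   ]
```

apply_moves(moves="1 0 0 0 0 0 -1;1 0 0 0 0 0 -1;1 0 0 0 0 0 -1;1 0 0 0 0 0 -1;1 0 0 0 0 0 -1;1 0 0 0 0 0 -1;1 0 0 0 0 0 -1;1 0 0 0 0 0 -1;1 0 0 0 0 0 -1;1 0 0 0 0 0 -1;1 0 0 0 0 0 -1;1 0 0 0 0 0 -1")

```text
t: 10.12
eef_pos: [0.528, 0.0221, 0.1116]
tool_rot: [0.109, 0.825, 0.522, 0.187]
contact_force: [-19.0, -4.8, 29.5]
gripper_width: 0.398
```

```bash
python3 tgt.py 0 .085 .007; python3 look.py w5
```

```text
tilt err rotvec deg(tool) [ 0.18  0.24 -0.  ]
move tool mm [ 2.1  0.8 -0. ] units [ 0.017  0.007 -0.   ]
q [ 0.54  0.37 -0.84  2.29  1.19  0.37 -0.16] F [-19.   -4.8  29.5] w 0.398 t 10.1167
tcp in panel (u,y,n) mm [-1.7 83.6  7. ] F panel [-5.  -3.9 34.8] tool x in panel [ 0.471  0.882 -0.004]
10.1167 [ 0.536  0.37  -0.841  2.29   1.188  0.373 -0.164] [0.528  0.0221 0.1116] [-19.   -4.8  29.5] 0.3975627338800094
main [317.7 350.6]
small [127.4 408.3]
tip [-11.1 518.5]
base [ 21.3 445.2]
```

View pics/w5.png

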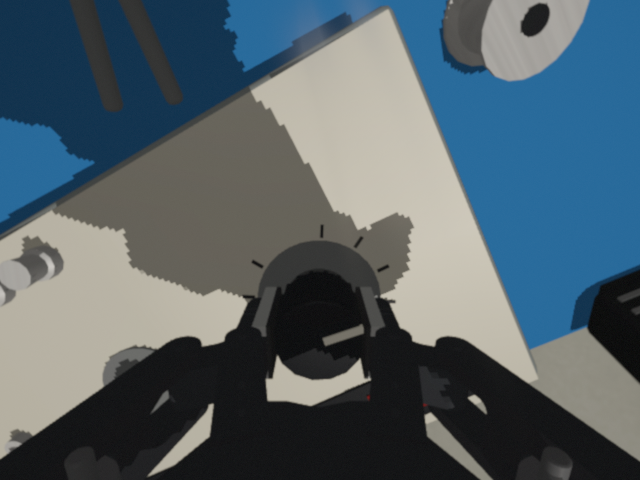

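apply_moves(moves="1 0 0 0 0 0 -1;1 0 0 0 0 0 -1;1 0 0 0 0 0 -1;1 0 0 0 0 0 -1;1 0 0 0 0 0 -1;1 0 0 0 0 0 -1;1 0 0 0 0 0 -1;1 0 0 0 0 0 -1;1 0 0 0 0 0 -1;1 0 0 0 0 0 -1;1 0 0 0 0 0 -1;1 0 0 0 0 0 -1")

```text
t: 11.17
eef_pos: [0.5284, 0.0217, 0.1118]
tool_rot: [0.176, 0.541, 0.812, 0.127]
contact_force: [-17.5, -5.7, 30.5]
gripper_width: 0.394
```

```bash
python3 tgt.py 0 .085 .007; python3 -c "
from station import bot;print(bot.get_obs()['torque'])"
```

```text
tilt err rotvec deg(tool) [-0.06  0.36 -0.  ]
move tool mm [ 1.2  1.8 -0. ] units [ 0.01   0.015 -0.   ]
q [ 0.62  0.41 -0.94  2.29  1.23  0.42  0.64] F [-17.5  -5.7  30.5] w 0.394 t 11.1667
tcp in panel (u,y,n) mm [-1.3 83.2  7. ] F panel [-3.2 -4.8 35.1] tool x in panel [-0.34   0.94  -0.006]
[-1.4231533   1.39703408 -0.6514604 ]
```

apply_moves(moves="1 0 0 0 0 0 -1;1 0 0 0 0 0 -1;1 0 0 0 0 0 -1;1 0 0 0 0 0 -1;1 0 0 0 0 0 -1;1 0 0 0 0 0 -1;1 0 0 0 0 0 -0.5;1 0 0 0 0 0 0;1 0 0 0 0 0 0")

```text
t: 11.92
eef_pos: [0.5291, 0.0231, 0.1116]
tool_rot: [0.199, 0.347, 0.912, 0.086]
contact_force: [-9.0, -1.7, 16.4]
gripper_width: 0.398
```

```bash
cat >> tgt.py <<'E'
print('moment about tool z',(M.T@o['torque']).round(3),'jaw angle',np.degrees(np.arctan2(*(Rs.T@M[:,0])[[1,0]])).round(1))
E
python3 tgt.py 0 .085 .007;python3 look.py w6
```

```text
tilt err rotvec deg(tool) [-0.02  0.13 -0.  ]
move tool mm [-0.2  0.8 -0.5] units [-0.002  0.007 -0.004]
q [ 0.66  0.43 -0.99  2.28  1.26  0.45  1.08] F [-9.  -1.7 16.4] w 0.398 t 11.9167
tcp in panel (u,y,n) mm [-0.7 84.6  6.5] F panel [-1.3 -1.3 18.7] tool x in panel [-0.713  0.701 -0.002]
moment about tool z [0.854 0.475 0.997] jaw angle 135.5
11.9167 [ 0.659  0.427 -0.994  2.282  1.255  0.448  1.08 ] [0.5291 0.0231 0.1116] [-9.  -1.7 16.4] 0.3981116904996201
main [315. 346.]
small [118.4 134.6]
tip [-183.9  -52. ]
base [-49.8 -38.9]
```

View pics/w6.png

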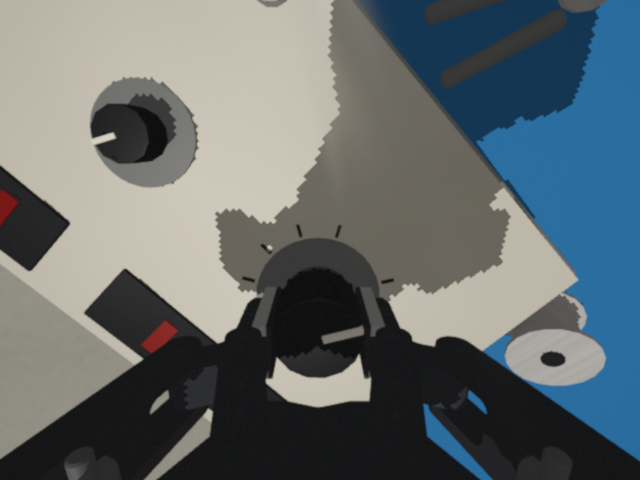

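apply_moves(moves="1 0 0 0 0 0 0;1 0 0 -0.02 0 0 0;1 0 0 -0.02 0 0 0;1 0 0 -0.01 0 0 0;1 0 0 0 0 0 0")

```text
t: 12.38
eef_pos: [0.5267, 0.023, 0.1166]
tool_rot: [0.199, 0.347, 0.912, 0.087]
contact_force: [-5.7, -0.9, 12.5]
gripper_width: 0.397
```

```bash
python3 tgt.py 0 .085 .012
```

```text
tilt err rotvec deg(tool) [-0.01  0.09 -0.  ]
move tool mm [-0.2  0.9  0. ] units [-0.002  0.007  0.   ]
q [ 0.67  0.42 -1.01  2.28  1.22  0.45  1.11] F [-5.7 -0.9 12.5] w 0.397 t 12.3833
tcp in panel (u,y,n) mm [-0.8 84.5 12. ] F panel [ 0.1 -0.7 13.7] tool x in panel [-0.713  0.701 -0.002]
moment about tool z [0.652 0.349 1.106] jaw angle 135.5
```

apply_moves(moves="1 0 0 -0.015 0 0 0;0.4 0 0 0 0 0 0;-1 0 0 0 0 0 0;-1 0 0 0 0 0 0;-1 0 0 0 0 0 0;-1 0 0 -0.1 0 0 0;-1 0 0 -0.2 0 0 0;-1 0 0 -0.2 0 0 0;-1 0 0 -0.2 0 0 0;-1 0 0 -0.2 0 0 0;-1 0 0 0 0 0 0")

```text
t: 13.3
eef_pos: [0.4826, 0.0207, 0.2099]
tool_rot: [0.199, 0.346, 0.913, 0.085]
contact_force: [0.3, -1.1, 0.4]
gripper_width: 1.001
```

```bash
python3 tgt.py 0 .085 .012;python3 look.py w7 main_mark main_grip toggle_tip small_mark
```

```text
tilt err rotvec deg(tool) [-0.11  0.14 -0.  ]
move tool mm [ -0.3   1.5 103.3] units [-0.002  0.013  0.86 ]
q [ 1.14  0.15 -1.39  2.27  0.53  0.46  1.76] F [ 0.3 -1.1  0.4] w 1.001 t 13.3
tcp in panel (u,y,n) mm [ -1.3  84.4 115.3] F panel [ 0.4 -1.1  0.2] tool x in panel [-0.716  0.699 -0.002]
moment about tool z [0.268 0.266 0.055] jaw angle 135.7
13.3 [ 1.138  0.155 -1.392  2.273  0.532  0.458  1.765] [0.4826 0.0207 0.2099] [ 0.3 -1.1  0.4] 1.000539793438816
main [316.1 253.2]
small [209.4 138.3]
tip [78.1 49.1]
base [120.5  44.7]
main_mark [(array([342.3, 247.3]), 0.81)]
main_grip [(array([316.9, 246.8]), 0.72), (array([494.8,  41.7]), 0.69)]
toggle_tip [(array([79.8, 46.5]), 0.56)]
small_mark [(array([195.3, 145. ]), 0.96), (array([342.3, 245.3]), 0.61)]
```

View pics/w7.png

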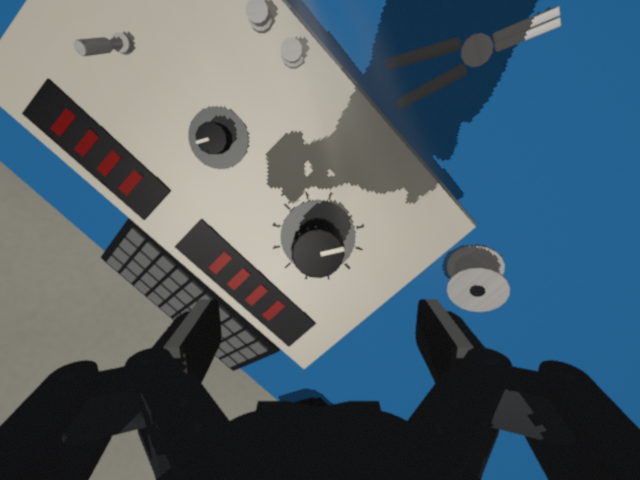

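```bash
cat > ang.py <<'E'
from h import *; import pickle,sys
def panel(px,n,p,s):
    K=np.array([[p['fx'],0,p['cx']],[0,p['fy'],p['cy']],[0,0,1]])
    a=cv2.undistortPoints(np.array([[px]],float),K,np.array(p['dist_coeffs']))[0,0]
    V=p['view']; o=-V[:3,:3].T@V[:3,3]; d=V[:3,:3].T@np.array([a[0],a[1],1])
    Rs=R.from_euler('z',s[2]).as_matrix()@np.c_[U,Y,N]
    o=Rs.T@(o-world(C,s)); d=Rs.T@d; return o+d*(n-o[2])/d[2]
if __name__=='__main__':
    p=pickle.load(open(sys.argv[1]+'.pkl','rb')); s=np.load('s.npy')
    g=p['image'].astype(float).min(axis=2)
    x0,y0,x1,y1=map(int,sys.argv[2:6])
    sub=g[y0:y1,x0:x1]; ys,xs=np.nonzero(sub>110); print(len(xs))
    P=np.array([panel((x+x0,y+y0),.043,p,s)[:2]*1000 for x,y in zip(xs,ys)])
    c=P.mean(0); u,S,vt=np.linalg.svd(P-c); d=vt[0]; d=d if d@(c-[0,85])>0 else -d
    print('extent',P.min(0),P.max(0),'mean',c,'line angle ccw of up-slope',np.degrees(np.arctan2(d[1],d[0])), 'from axis',np.degrees(np.arctan2(c[1]-85,c[0])),'perp off',np.cross(d,c-[0,85]))
    cv2.imwrite('pics/'+sys.argv[1]+'_z.png',cv2.resize(p['image'][y0-40:y1+40,x0-40:x1+40,::-1],None,fx=5,fy=5,interpolation=cv2.INTER_CUBIC))
E
python3 ang.py w7 318 243 347 259; python3 ang.py w1 305 240 332 258 2>/dev/null
```

```text
160
extent [-19.53984829  86.19802513] [ -0.9628765  101.78755216] mean [-9.81078288 92.40257938] line angle ccw of up-slope 146.25065286120287 from axis 142.964167544165 perp off -0.7045806922703886
93
extent [-1.36083893 67.48504401] [ 3.78346059 84.16085049] mean [ 1.1280079  75.85952445] line angle ccw of up-slope -83.7500028867069 from axis -82.96481218252681 perp off 0.12620885788621627ang.py:15: DeprecationWarning: Arrays of 2-dimensional vectors are deprecated. Use arrays of 3-dimensional vectors instead. (deprecated in NumPy 2.0)
  print('extent',P.min(0),P.max(0),'mean',c,'line angle ccw of up-slope',np.degrees(np.arctan2(d[1],d[0])), 'from axis',np.degrees(np.arctan2(c[1]-85,c[0])),'perp off',np.cross(d,c-[0,85]))
```

View pics/w7_z.png

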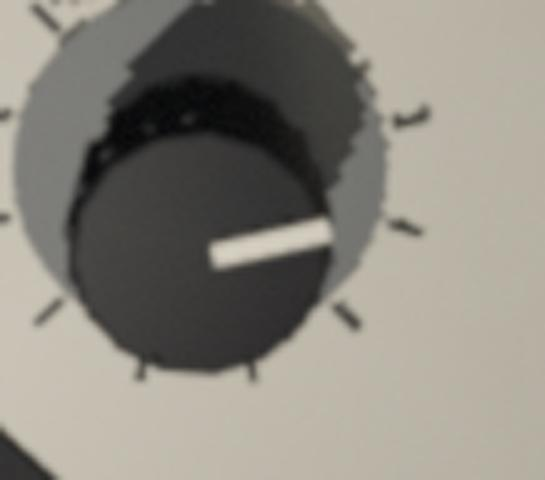

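```bash
sed -i 's/sub>110/sub>float(sys.argv[6])/' ang.py
for t in 130 150; do python3 ang.py w7 318 243 344 259 $t 2>/dev/null; python3 ang.py w1 305 240 332 258 $t 2>/dev/null; done
python3 - <<'E'
import cv2,pickle
p=pickle.load(open('w7.pkl','rb'))['image'].min(axis=2); print(p[243:260,316:348])
E
```

```text
117
extent [-16.14966447  86.23645426] [-1.46668428 96.66330203] mean [-8.65719352 91.39796564] line angle ccw of up-slope 148.72139630978296 from axis 143.5343163423796 perp off -0.9732243222658017
79
extent [-1.05818742 67.81212718] [ 3.48090046 83.85003614] mean [ 1.15848613 75.66334511] line angle ccw of up-slope -83.26751643882126 from axis -82.926927014042 perp off 0.05592615118318567
100
extent [-15.66403021  86.71264113] [-1.46668428 96.14021178] mean [-8.57908229 91.37482673] line angle ccw of up-slope 149.48706026500264 from axis 143.38520451679443 perp off -1.1361230738783394
58
extent [-0.75554161 68.57386454] [ 2.98583451 83.40290814] mean [ 1.1183608  75.99590899] line angle ccw of up-slope -83.49194545680987 from axis -82.91978927666725 perp off 0.09060433825299596
[[ 59  60  58  58  58  56  56  57  56  55  54  54  52  54  52  52  50  51
   52  50  51  51  49  44  35  31  34  66  99 112 113 114]
 [ 60  60  57  57  58  57  57  55  56  55  54  54  53  53  53  53  52  52
   50  50  51  50  51  48  41  32  32  56  93 111 113 113]
 [ 60  59  60  57  56  59  56  55  57  56  
[... 1252 characters left out ...]
8  48  44  40  46  73 101 112 112]
 [ 59  59  57  67 114 158 169 163 157 145 128 112  97  80  70  64  57  52
   51  50  48  47  49  47  47  46  40  49  77 101 112 112]
 [ 58  58  57  61  88 116 119 105  89  76  66  61  56  54  51  50  50  49
   50  48  48  49  48  48  48  46  42  60  92 108 113 113]
 [ 60  57  58  59  63  66  64  61  58  54  54  53  52  52  51  49  48  48
   48  49  46  47  49  48  47  46  46  75 102 112 113 115]
 [ 59  58  58  56  56  55  55  55  55  53  54  52  52  51  50  50  49  49
   50  49  48  49  48  46  47  45  53  86 108 112 116 134]
 [ 59  57  58  56  55  56  56  55  54  54  53  52  52  52  50  51  50  50
   49  49  47  47  47  47  47  48  66  97 111 117 135 157]]
```

```bash
python3 - <<'E'
from ang import *
s=np.load('s.npy')
def a(px,p,n=0,c=(0,.085)):
    P=panel(px,n,p,s); return np.degrees(np.arctan2(P[1]-c[1],P[0]-c[0])).round(1),np.round(P*1000,1)
p=pickle.load(open('w7.pkl','rb'))
for x,y in[(413,117),(405,226),(345,315),(250,370),(140,370),(48,312)]: print('w7 tick',a((278+x/5,203+y/5),p))
for c in[(213,255),(330,230)]: print('mark',a((278+(c[0]-2)/5,203+(c[1]-2)/5),p,.043))
p=pickle.load(open('w1.pkl','rb'))
for x,y in[(85,272),(45,205),(58,130),(103,70),(175,40),(255,48),(317,95),(343,165),(333,238),(288,295),(220,322)]: print('w1 tick',a((260+(x-1.5)/4,190+(y-1.5)/4),p))
for x,y in [(200,242),(277,260)]: print('mark',a((260+(x-1.5)/4,190+(y-1.5)/4),p,.043))
# rectify w7 both planes
p=pickle.load(open('w7.pkl','rb'))
for n,nm in((0,'n0'),(.043,'n43')):
    Rs=R.from_euler('z',s[2]).as_matrix()@np.c_[U,Y,N]
    uu,yy=np.meshgrid(np.linspace(.035,-.035,280),np.linspace(.12,.05,280),indexing='ij')
    P=np.stack([uu.ravel(),yy.ravel(),np.full(uu.size,n)])
    W=(Rs@P).T+world(C,s); q=proj(W,p).astype(np.float32)
    im=cv2.remap(p['image'][:,:,::-1],q[:,0].reshape(280,280),q[:,1].reshape(280,280),cv2.INTER_CUBIC)
    cv2.imwrite('pics/r_'+nm+'.png',im)
cv2.imwrite('pics/r.png',np.hstack([cv2.imread('pics/r_n0.png'),cv2.imread('pics/r_n43.png')]))
E
```

```text
w7 tick (np.float64(148.6), array([-30.9, 103.8,   0. ]))
w7 tick (np.float64(119.3), array([-17.6, 116.5,   0. ]))
w7 tick (np.float64(90.2), array([-1.00e-01,  1.21e+02,  0.00e+00]))
w7 tick (np.float64(60.8), array([ 18. , 117.1,   0. ]))
w7 tick (np.float64(31.7), array([ 31.1, 104.2,   0. ]))
w7 tick (np.float64(2.1), array([34.7, 86.3,  0. ]))
mark (np.float64(129.5), array([-1.8, 87.2, 43. ]))
mark (np.float64(145.7), array([-15.7,  95.7,  43. ]))
w1 tick (np.float64(149.7), array([-30.8, 103. ,   0. ]))
w1 tick (np.float64(119.8), array([-18.6, 117.5,   0. ]))
w1 tick (np.float64(90.6), array([ -0.4, 120.7,   0. ]))
w1 tick (np.float64(61.5), array([ 16.8, 115.8,   0. ]))
w1 tick (np.float64(31.5), array([ 29.3, 103. ,   0. ]))
w1 tick (np.float64(0.6), array([34.3, 85.3,  0. ]))
w1 tick (np.float64(-29.9), array([29.5, 68. ,  0. ]))
w1 tick (np.float64(-60.6), array([16.4, 55.9,  0. ]))
w1 tick (np.float64(-91.7), array([-1. , 51.1,  0. ]))
w1 tick (np.float64(-121.9), array([-18.3,  55.6,   0. ]))
w1 tick (np.float64(-151.5), array([-30.8,  68.3,   0. ]))
mark (np.float64(-107.0), array([-0.3, 84.1, 43. ]))
mark (np.float64(-83.4), array([ 2., 68., 43.]))
```

View pics/r.png

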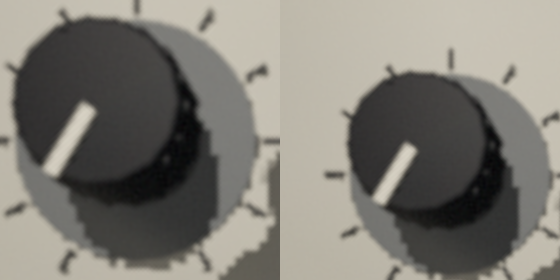

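apply_moves(moves="0 0 0 0 0 0 1;1 0 0 0 0 0 1;1 0 0 0 0 0 1;1 0 0 0 0 0 1;1 0 0 0 0 0 1;1 0 0 0 0 0 1;1 0 0 0 0 0 1;1 0 0 0 0 0 1;1 0 0 0 0 0 1;1 0 0 0 0 0 1;1 0 0 0 0 0 1;1 0 0 0 0 0 0.4")

```text
t: 14.55
eef_pos: [0.4824, 0.0213, 0.2071]
tool_rot: [0.148, 0.674, 0.707, 0.156]
contact_force: [0.8, 1.4, 0.0]
gripper_width: -0.001
```

```bash
python3 tgt.py 0.042 -.105 .1
```

```text
tilt err rotvec deg(tool) [-0.19 -0.07  0.  ]
move tool mm [-190.    45.    12.4] units [-1.584  0.375  0.103]
q [ 0.97  0.11 -1.2   2.28  0.4   0.42  1.08] F [0.8 1.4 0. ] w -0.001 t 14.55
tcp in panel (u,y,n) mm [ -2.7  85.1 112.8] F panel [ 0.8  1.3 -0.4] tool x in panel [0.001 1.    0.001]
moment about tool z [ 0.331  0.007 -0.05 ] jaw angle 89.9
```

apply_moves(moves="1 -0.198 0.047 0.0 0 0 0;1 -0.198 0.047 0.0 0 0 0;1 -0.198 0.047 0.0 0 0 0;1 -0.198 0.047 0.0 0 0 0;1 -0.198 0.047 0.0 0 0 0;1 -0.198 0.047 0.0 0 0 0;1 -0.198 0.047 0.0 0 0 0;1 -0.198 0.047 0.0 0 0 0;1 0 0 0 0 0 0")

```text
t: 15.3
eef_pos: [0.5341, -0.1719, 0.2262]
tool_rot: [0.149, 0.675, 0.706, 0.156]
contact_force: [-0.1, 0.2, -0.7]
gripper_width: 0.0
```

```bash
python3 tgt.py 0.04 -.105 .02;python3 look.py w8 toggle_tip
```

```text
tilt err rotvec deg(tool) [-0.09  0.05  0.  ]
move tool mm [ 5.6 -3.4 92.3] units [ 0.046 -0.028  0.77 ]
q [ 1.31  0.31 -1.17  2.09  0.36  0.53  1.56] F [-0.1  0.2 -0.7] w 0.0 t 15.3
tcp in panel (u,y,n) mm [  43.5 -110.5  112.3] F panel [-0.4  0.2 -0.6] tool x in panel [ 0.005  1.    -0.001]
moment about tool z [ 0.345 -0.032  0.003] jaw angle 89.7
15.3 [ 1.305  0.314 -1.169  2.085  0.359  0.526  1.557] [ 0.5341 -0.1719  0.2262] [-0.1  0.2 -0.7] 0.00033311532749119615
main [622.2 188. ]
small [443.3 184.4]
tip [323.  208.6]
base [322.4 182.5]
toggle_tip []
```

View pics/w8_m.png

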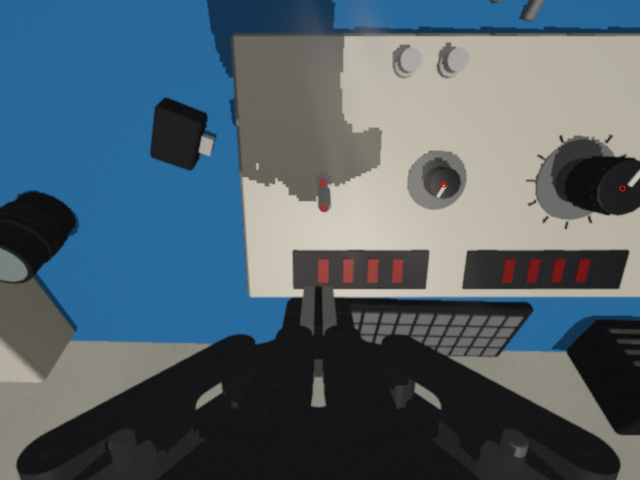

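apply_moves(moves="1 0.046 -0.028 0.1 0 0 0;1 0 0 0.15 0 0 0;1 0 0 0.15 0 0 0;1 0 0 0.15 0 0 0;1 0 0 0.15 0 0 0;1 0 0 0.06 0 0 0;1 0 0 0 0 0 0")

```text
t: 15.98
eef_pos: [0.5676, -0.1575, 0.1412]
tool_rot: [0.147, 0.672, 0.709, 0.156]
contact_force: [-0.7, 0.2, -0.1]
gripper_width: 0.003
```

```bash
python3 tgt.py 0.007 -.105 .02;python3 look.py w9
```

```text
tilt err rotvec deg(tool) [-0.26 -0.14  0.  ]
move tool mm [ -7.1 -31.6   1. ] units [-0.059 -0.263  0.008]
q [ 0.95  0.43 -0.86  2.12  0.62  0.37  1.29] F [-0.7  0.2 -0.1] w 0.003 t 15.9833
tcp in panel (u,y,n) mm [ 38.6 -97.8  20.8] F panel [-0.6  0.2  0.2] tool x in panel [-0.003  1.     0.002]
moment about tool z [0.428 0.009 0.008] jaw angle 90.2
15.9833 [ 0.955  0.428 -0.864  2.116  0.625  0.369  1.286] [ 0.5676 -0.1575  0.1412] [-0.7  0.2 -0.1] 0.002713007884621518
main [793.9 236.7]
small [487.5 221.8]
tip [296.3 262.3]
base [299.4 214.5]
```

View pics/w9_m.png

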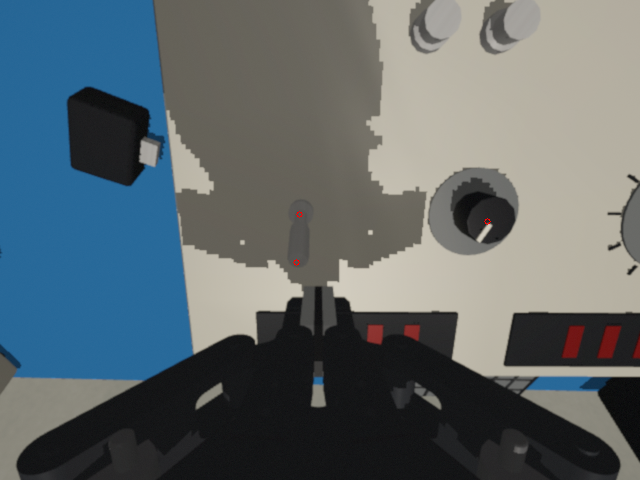

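apply_moves(moves="1 -0.059 0 0 0 0 0;1 0 -0.06 0 0 0 0;1 0 -0.06 0 0 0 0;1 0 -0.05 0 0 0 0;1 0 -0.05 0 0 0 0;1 0 0 0 0 0 0")

```text
t: 16.53
eef_pos: [0.5428, -0.1687, 0.1315]
tool_rot: [0.149, 0.673, 0.707, 0.155]
contact_force: [-0.2, -0.2, 0.6]
gripper_width: 0.002
```

```bash
python3 tgt.py 0.006 -.105 .02;python3 look.py w10
```

```text
tilt err rotvec deg(tool) [-0.17  0.08  0.  ]
move tool mm [ 2.7 -5.5  2.7] units [ 0.022 -0.046  0.023]
q [ 1.    0.42 -0.86  2.17  0.63  0.33  1.3 ] F [-0.2 -0.2  0.6] w 0.002 t 16.5333
tcp in panel (u,y,n) mm [  11.5 -107.7   22.7] F panel [ 0.1 -0.2  0.7] tool x in panel [-0.     1.    -0.001]
moment about tool z [0.373 0.027 0.041] jaw angle 90.0
16.5333 [ 1.     0.416 -0.864  2.166  0.631  0.327  1.304] [ 0.5428 -0.1687  0.1315] [-0.2 -0.2  0.6] 0.0020947304524528937
main [787.5 298.6]
small [498.3 276. ]
tip [319.7 318.2]
base [319.4 264.9]
```

View pics/w10.png

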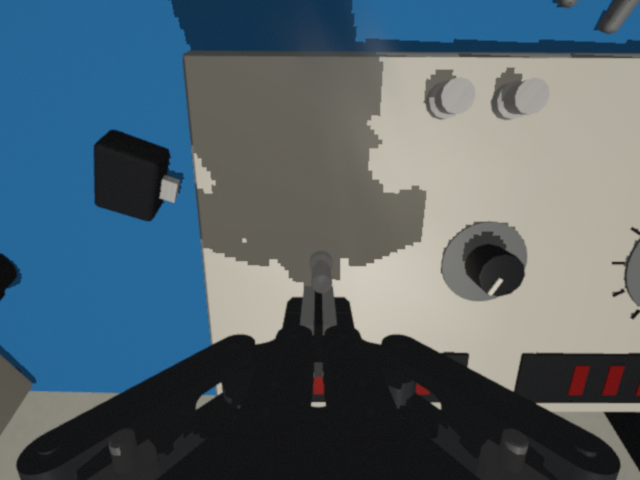

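apply_moves(moves="1 0.01 -0.04 0.01 0 0 0;1 0 -0.03 0 0 0 0;1 0 -0.02 0 0 0 0;1 0 0 0 0 0 0")

```text
t: 16.92
eef_pos: [0.5363, -0.1674, 0.1271]
tool_rot: [0.15, 0.673, 0.708, 0.157]
contact_force: [3.3, -0.9, 1.6]
gripper_width: -0.001
```

```bash
python3 tgt.py 0.0 -.105 .02;python3 look.py w11
```

```text
tilt err rotvec deg(tool) [0.06 0.03 0.  ]
move tool mm [ 1.1 -3.8  1.5] units [ 0.009 -0.032  0.012]
q [ 1.    0.41 -0.85  2.19  0.64  0.3   1.3 ] F [ 3.3 -0.9  1.6] w -0.001 t 16.9167
tcp in panel (u,y,n) mm [   3.8 -106.1   21.5] F panel [ 3.6 -1.   0.1] tool x in panel [-0.001  1.    -0.   ]
moment about tool z [-0.443 -0.067 -0.034] jaw angle 90.1
16.9167 [ 0.997  0.411 -0.853  2.185  0.641  0.303  1.295] [ 0.5363 -0.1674  0.1271] [ 3.3 -0.9  1.6] -0.0008326511068948958
main [779.3 317.6]
small [493.7 292.1]
tip [316.  335.1]
base [316.3 279.6]
```

View pics/w11.png

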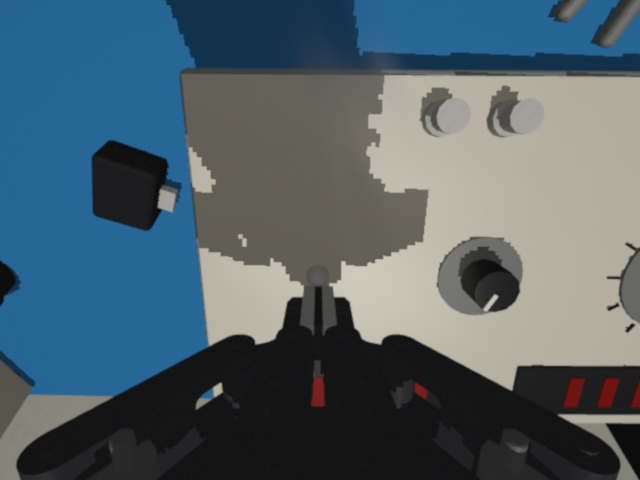

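apply_moves(moves="1 0 -0.02 0 0 0 0;1 0 -0.015 0 0 0 0;1 0 0 0 0 0 0")

```text
t: 17.22
eef_pos: [0.5354, -0.1673, 0.1272]
tool_rot: [0.152, 0.672, 0.707, 0.159]
contact_force: [8.6, 1.3, 4.7]
gripper_width: -0.001
```

```bash
python3 tgt.py 0.0 -.105 .02
```

```text
tilt err rotvec deg(tool) [ 0.39  0.01 -0.  ]
move tool mm [ 0.9 -3.1  1.9] units [ 0.008 -0.026  0.016]
q [ 1.    0.41 -0.85  2.19  0.64  0.29  1.29] F [8.6 1.3 4.7] w -0.001 t 17.2167
tcp in panel (u,y,n) mm [   3.1 -105.9   21.9] F panel [9.9 0.8 0.6] tool x in panel [-0.002  1.    -0.   ]
moment about tool z [-1.719 -0.039  0.05 ] jaw angle 90.1
```

apply_moves(moves="1 0 0.1 0 0 0 0;1 0 0.1 -0.1 0 0 0;1 0 0 -0.25 0 0 0;1 0 0 -0.25 0 0 0;1 0 0 -0.25 0 0 0;1 0 0 -0.2 0 0 0;1 0 0 0 0 0 0")

```text
t: 17.8
eef_pos: [0.499, -0.1719, 0.2511]
tool_rot: [0.15, 0.675, 0.706, 0.155]
contact_force: [1.1, -0.1, -0.2]
gripper_width: -0.002
```

```bash
python3 tgt.py 0.0 -.105 .02;python3 look.py w12 main_mark toggle_tip small_mark
python3 - <<'E'
from ang import *
p=pickle.load(open('w12.pkl','rb'));s=np.load('s.npy')
print('off tip',proj(world(loc(-.014,-.105,.034),s),p)[0],'on tip',proj(world(loc(.014,-.105,.034),s),p)[0])
from station import imaging
q=imaging.read_camera('side'); cv2.imwrite('pics/side2.png',cv2.resize(q['image'][170:310,260:440,::-1],None,fx=4.2,fy=4.2,interpolation=cv2.INTER_CUBIC))
E
```

```text
tilt err rotvec deg(tool) [-0.1   0.27 -0.  ]
move tool mm [  4.3 -22.1 129.7] units [ 0.036 -0.184  1.081]
q [ 1.55  0.24 -1.36  2.12  0.22  0.56  1.7 ] F [ 1.1 -0.1 -0.2] w -0.002 t 17.8
tcp in panel (u,y,n) mm [  22.3 -108.7  149.7] F panel [ 0.9 -0.2 -0.6] tool x in panel [ 0.004  1.    -0.005]
moment about tool z [ 0.459 -0.005  0.023] jaw angle 89.8
17.8 [ 1.554  0.244 -1.361  2.115  0.223  0.561  1.701] [ 0.499  -0.1719  0.2511] [ 1.1 -0.1 -0.2] -0.0018033106243700071
main [571.  210.2]
small [423.1 204.9]
tip [320.7 226. ]
base [320.6 202.1]
main_mark [(array([592.8, 187.9]), 0.59), (array([196.6, 152.7]), 0.35)]
toggle_tip [(array([323.8, 187.4]), 0.5)]
small_mark [(array([418.8, 216.8]), 0.85)]
off tip [320.68046295 190.89033017] on tip [320.7349833  225.95450384]
```

View pics/w12.png

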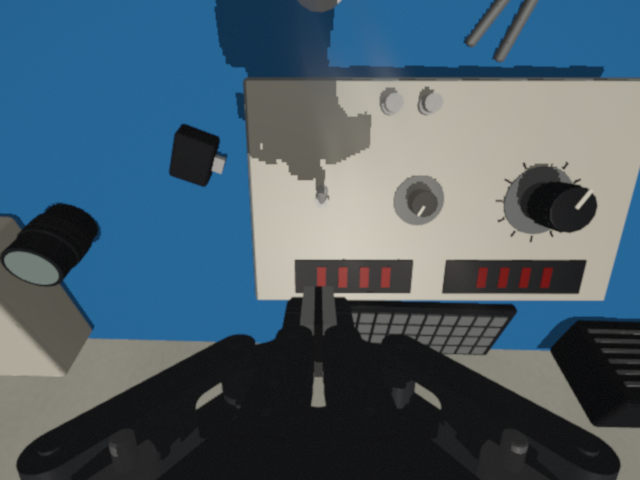

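View pics/side2.png

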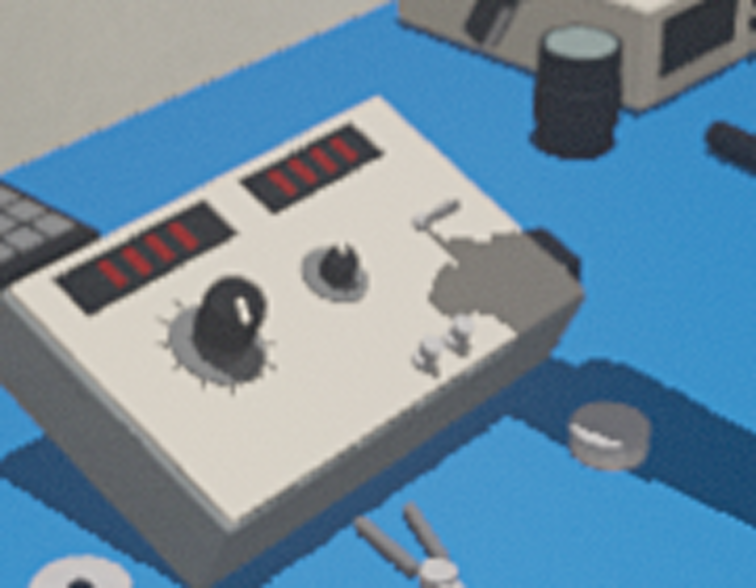

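```bash
python3 ang.py w12 574 186 594 212 150 2>/dev/null; python3 - <<'E'
from ang import *
import pickle
s=np.load('s.npy'); p=pickle.load(open('w12.pkl','rb')); c=pickle.load(open('cams.pkl','rb'))[1]
c['view']=np.array(c['view'])
for a in((238,299),(247,322)): print('side',panel((260+a[0]/4.2,170+a[1]/4.2),.043,c,s)*1000)
for tag,px in(('w1',(428.8,279.1)),('w7',(195.3,145)),('w12',(418.8,216.8))):
    print(tag,(panel(px,.019,pickle.load(open(tag+'.pkl','rb')),s)*1000).round(1))
print('tip',(panel((323,188.5),.034,p,s)*1000).round(1))
E
```

```text
103
extent [-18.22487972  88.11588362] [-1.655638   98.48303331] mean [-10.84797224  93.62263796] line angle ccw of up-slope 154.43145876086635 from axis 141.52015521890468 perp off -3.096337813586575
side [-3.70121246 83.61565578 43.        ]
side [-18.77329231  91.2190561   43.        ]
w1 [  6.7 -29.5  19. ]
w7 [ 10.4 -24.   19. ]
w12 [ 10.1 -22.7  19. ]
tip [ -15.8 -103.2   34. ]
```

View pics/w12_z.png

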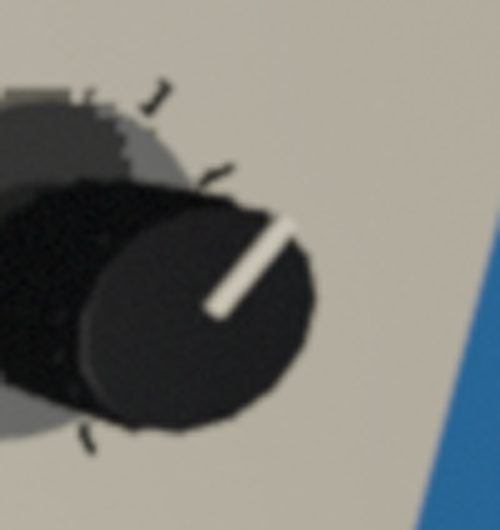

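```bash
python3 -c "
from station import bot
print(bot.get_obs()['joint_vel'],bot.get_obs()['contact_force']); print(bot.hand_in())"
```

```text
[-0.01750236  0.00182023 -0.00100026 -0.0022161  -0.00628345 -0.00388062
  0.00476745] [ 0.54173122 -1.32642861 -0.93781596]
the job is handed in; nothing more can be done
None
```

I turned the main knob to its anticlockwise stop, flipped the toggle to off, backed the arm clear and handed the job in at about 18 s of the 70 s. The hand-in gave no verdict.

**Main knob:** I gripped it and pushed it in until it bottomed. One continuous grip of about 240 degrees anticlockwise brought it to the stop, where the moment rose to about 1 N m. I let it spring up while still held against the stop, then opened the fingers.

**Toggle:** I pushed it down-slope with the shut fingers until it stopped hard, at about 10 N.

**Last checks:**
- **Knob mark:** The clearest view, straight after release, put the mark at 148.6 to 149.5 degrees, against 150 expected. It lined up with the end tick of the scale. Two rougher, oblique readings after the flip gave 153 and 154 degrees. That is past the stop, so I take it as measurement error.
- **Starting angle:** The knob's mark started about 8 degrees off the latch place I had assumed. The gripper therefore turned about 8 degrees further than the mark did, which I put down to slip or wind-up at the stop.
- **Toggle tip:** Found 16 mm down-slope of the pivot, against 14 mm expected when off.
- **Small knob:** The network's mark readings disagreed by about 6.6 mm between the first view and the one taken before the flip. Those two views were taken from quite different angles. The robot never came near the small knob, and it looks the same in both side pictures, so I took this as network error and did not measure it further.
- **Things lying about:** I did not measure them again after the job. Those visible in the side pictures look unmoved. The force reading away from the supply was about zero.

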